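# Find the slack cap bolt on the shaft stand and hold its bearing cap open

### The job

One of the three swing bolts on the shaft stand has been left slack: working from the left bolt to the right one, tap every bolt lightly on its upper end with the closed fingertips, outward, away from its cap; tight bolts stay put, the slack one swings out of its slot. When all three have been tapped, take that bearing's cap by its lifting eye, lift it well open (some 45 degrees or more) and finish while still holding it open, because it falls shut by itself and the fitter needs the bearing bare to oil it. Leave the other two caps shut, and do not disturb the oil can next to the stand, the sleeve, the wrench lying behind the stand or the spray can.

Things in the scene. Friction and masses are not known exactly. Their poses are not given: they have to be found in the camera images.
- stand: heavy shaft stand, fixed: dark steel rail 150 x 290 x 16 mm with a 39 mm steel shaft (axis 66 mm above the bench) in three dark grey cast split bearing blocks, 46 mm wide, 95 mm apart. Origin: centre of the rail's underside, on the bench. z up; y along the shaft towards the left block; -x to the robot's side and the swing bolts, +x to the cap hinges. Cap arches reach 100 mm above the bench
- bolt_1 (a joint): swing of the left bolt on its pivot, rad: 0 upright in the cap's slot, grows as its top swings outward (stand -x), stop at 1.3. A tight bolt stays under 0.1. The slack one (any of the three; they look alike) moves with a push of about 1 N; past 0.4 it drops to its stop by its weight and its cap is free. A bolt in its slot holds its cap shut
- bolt_2 (a joint): the same for the middle bolt
- bolt_3 (a joint): the same for the right bolt
- bolt_1_tip (a point): centre of the upper end face of the left swing bolt: an upright 14 mm steel stud, end 130 mm above the bench, pivot 100 mm below the end; a 22 mm hex nut and washer sit 32 to 49 mm below the end, above them bare thread. It stands 62 mm in front (stand -x) of the shaft axis in the open slot of the cap's ear, with a gap of 37 mm to the cap's lifting eye
- bolt_2_tip (a point): the same for the middle bolt
- bolt_3_tip (a point): the same for the right bolt
- cap_1 (a joint): opening of the left bearing's cap, rad: 0 shut, grows as the bolt side lifts, 1.1 at its stop; it falls shut from any angle when let go. About 0.55 kg. The eye turns and slips a little between the fingers as the cap opens, so the cap can lag the fingers' arc by 0.2 rad: go on until it is open enough
- cap_2 (a joint): the same for the middle cap
- cap_3 (a joint): the same for the right cap
- cap_1_eye (a point): centre of the steel lifting eye on top of the left cap: a ring of 12 mm round bar, 35 mm outside, standing in the stand's x-z plane, so it is pinched across its 12 mm thickness along the stand's y. When shut its centre is 128 mm above the bench, right above the shaft axis, and 28 mm above the arch; its top is at 145 mm. It moves with the cap
- cap_2_eye (a point): the same for the middle cap
- cap_3_eye (a point): the same for the right cap
- cap_1_hinge (a point): point on the hinge axis of the left cap (axis along the stand's y), 66 mm above the bench, 56 mm behind (stand +x) the shaft axis; when shut the eye is 56 mm in front of it and 62 mm above it
- cap_2_hinge (a point): the same for the middle cap
- cap_3_hinge (a point): the same for the right cap
- oil_can: green pump oil can with a long bent spout, 68 x 130 x 208 mm, to the right of the stand; origin at its underside; leave it alone
- hub_sleeve: steel sleeve, 50 mm across, 60 mm tall, standing to the right of the stand; leave it alone
- wrench_24: combination wrench, 300 mm long, 12 mm thick, lying on the bench behind the stand; leave it alone
- spray_can: spray can, 65 mm across, 216 mm tall, standing at the right; leave it alone

How it is judged:
By the outcome, as a careful person would: the job done as asked, in the order asked, and still so for the second after the job is handed in, while the arm keeps its last pose, push and grip.
It also fails if it takes over 50 s, if anything falls off the work surface, if the arm or the gripper's body presses on something with over 40 N, if the wrist force passes 120 N, or if a joint passes its speed limit or range.

### The arm

A 6-joint arm with a two-finger parallel gripper is mounted at the origin on the work surface; the furniture and walls round the work are solid. World frame = base frame: x ahead of the robot, y to its left, z up, the work surface at z = 0. Lengths are in m, angles in rad, forces in N, time in s.
With the tool pointing down it reaches from about 0.325 to 1 m from the base axis. Payload 5.1 kg.
Tool frame: the origin (TCP) lies between the finger pads; the fingertips stand 8 mm ahead of it and the grasp point (between the pads) lies 11 mm behind it; z points along the fingers, y is the line along which they close (so a half turn about z gives the same grasp; the last joint's range is limited). The gripper opens to 85 mm and grips with 20 to 120 N. Pads are 22 mm wide; open, the fingers measure 114 mm over their backs; the gripper's body (76 mm by 85 mm) begins 54 mm behind the grasp point. The pads swing forward as they close: fully open they stand 13 mm farther back than shut.
Start: joints at [1.172, 0.124, 1.65, -0, 1.367, -0.083], TCP at [0.202, 0.618, 0.239] pointing down, gripper open.
Joint ranges: [-2.61, 2.61], [-1.02, 2.33], [0.03, 2.71], [-1.35, 4.49], [0.32, 2.68], [-2.91, 2.91]. Speed limits (rad/s): [2.57, 2.57, 3.14, 3.14, 3.14, 3.14].

### API

Orientations are given as a rotation vector (axis times angle).
In Python, from station import bot gives the robot as it stands. The module is installed in compiled form; this text tells all that it offers.
- The arm moves only by the tool arm_command, never from a script. Its argument "targets" is a list of rows, each a list of 3 entries, a list of its own where there are three numbers: the shift along the tool's x, y, z in units of 30 mm (1.0 is 30 mm), then the turn, a rotation vector about the tool's x, y, z in units of 6 degrees (1.0 is 6 degrees), then the opening, from 0 (shut) to 1 (fully open). In form: [[[tx, ty, tz], [ax, ay, az], fingers], ...]. A call has 1 to 12 rows; each row shifts and turns the commanded pose from where the row before left it, along the tool's axes as they then stand; what a row does not reach is not made up. A row lasts 1/10 s, in which the tool goes at most 50 mm and 8.59 degrees, less where a joint would pass 70% of its speed; a pose out of reach is approached as far as the arm can. A call is refused whole if a number of a shift passes 1 or a number of a turn 1, either way. A call with a gripper value outside its range is refused whole. The fingers move at their own pace and stop on an object; the grip force is fixed at half the most. Time passes only in rows, so rows that do not move let the fingers close. It gives the time, the measured TCP pose, the force, the opening and the grip force at its end, in the units of the state.
- bot.get_obs(): the state, without advancing time (a new reading comes with each control period).
- bot.camera(name): name is "side" or "top" or "wrist"; returns a dict with "color" (480x640x3 uint8, red, green, blue), "z_map" (480x640 float32, m along the optical axis (not along the pixel's ray), 0 where there is no reading), "K" (3x3 intrinsics, pixels), "eye" and "attitude" of the camera in the world; the wrist camera has in their place "mount" (4x4, takes a point from camera to tool coordinates, whose origin is the TCP and whose axes are the flange's). Camera axes: x right, y up, looking along -z (the intrinsics and any distortion apply to the point x, -y, -z); pixel columns grow to the right and rows downward; lengths in m; the calibration is good to about 2 mm. A picture is of the moment at which its call begins: read the wrist's pose just before it.
- bot.close_job(): hands the job in; it is judged then, once.
The state is a dict: "clock": time; "joint_positions": joint angles; "dq": joint speeds; "joint_efforts": joint torques, N m; "ee_pos": TCP position; "tool_rot": TCP orientation; "force": force on the tool from outside, world axes, zero at the start; "moment": the same for the moment, N m; "opening": opening from 0.0 (shut) to 1.0 (fully open); "grasp_force": force on a finger pad.
Only numpy, scipy, OpenCV 4.12 (cv2) and the standard library are available. Lean on these libraries where they do the work, as an engineer would, in place of code of your own. Each camera call takes 0.05 s, during which the arm holds its last target. There are 200 camera calls.

## Working session

There is one attempt and no reset: what is moved stays moved. The work goes in short steps, Python scripts to look and compute and a tool call to move; the robot and the scene stay as the last step left them, time stands still between calls to the robot, and variables do not carry over. Pictures are saved under pics/ and viewed, at most 10 in all, crops included, and the job is handed in when it is done.

Besides the shell and the picture viewer there is one more tool, called after "Emit:" by a JSON object that holds its "method" and its "body". arm_command: Moves the arm, as the interface text tells. Its arguments: {"type":"object","properties":{"targets":{"type":"array","items":{"type":"array"}}},"required":["targets"]}

```bash
mkdir -p pics; cat > h.py <<'E'
import numpy as np, cv2
from scipy.spatial.transform import Rotation as R
from station import bot
def snap(n,f):
    o=bot.get_obs(); c=bot.camera(n); cv2.imwrite('pics/'+f+'.png',c['color'][:,:,::-1])
    if 'mount' in c:
        T=np.eye(4);T[:3,:3]=R.from_rotvec(o['tool_rot']).as_matrix();T[:3,3]=o['ee_pos'];c['T']=T@c['mount']
    else:
        T=np.eye(4);A=np.array(c['attitude']);T[:3,:3]=A if A.shape==(3,3) else R.from_rotvec(A).as_matrix() if A.size==3 else R.from_quat(A).as_matrix();T[:3,3]=c['eye'];c['T']=T
    np.savez('pics/'+f+'.npz',T=c['T'],z=c['z_map'],K=c['K'],color=c['color']); return c
def pt(f,u,v,z=None):
    d=np.load('pics/'+f+'.npz');K=d['K'];z=d['z'][v,u] if z is None else z
    return (d['T']@[(u-K[0,2])/K[0,0]*z,-(v-K[1,2])/K[1,1]*z,-z,1])[:3]
def cloud(f):
    d=np.load('pics/'+f+'.npz');K=d['K'];v,u=np.mgrid[:480,:640];z=d['z']
    P=np.stack([(u-K[0,2])/K[0,0]*z,-(v-K[1,2])/K[1,1]*z,-z,np.ones_like(z)],-1)@d['T'].T
    P=P[...,:3];P[z==0]=np.nan;return P
E
python3 - <<'E'
from h import *
print(bot.get_obs())
for n in('side','top'):
    c=snap(n,n+'0');print({k:v for k,v in c.items() if k not in('color','z_map')})
E
```

```text
{'clock': 0.0, 'joint_positions': array([ 1.17233785e+00,  1.24534382e-01,  1.65168006e+00,  6.84106937e-07,
        1.36752380e+00, -8.26008778e-02]), 'dq': array([-1.32958404e-03,  1.26097870e-03, -3.96888179e-04, -8.23668649e-04,
        5.71092730e-05,  2.33680358e-03]), 'joint_efforts': array([ 3.35263630e-04, -4.23592472e+01, -3.65463603e+01,  1.12066047e-05,
        6.76988027e-03, -4.27483542e-06]), 'ee_pos': array([0.20170394, 0.61727805, 0.23803049]), 'tool_rot': array([-0.49400754, -3.10198887,  0.00327248]), 'force': array([ 0.43186418, -0.41585164, -0.50010181]), 'moment': array([-0.06060741,  0.01075581, -0.01408335]), 'grasp_force': 0.0, 'opening': 0.9932279522147156}
{'K': array([[489.11613932,   0.        , 316.51688009],
       [  0.        , 489.11613932, 243.75683234],
       [  0.        ,   0.        ,   1.        ]]), 'eye': array([ 0.22295472, -0.48134868,  0.6575953 ]), 'attitude': array([ 0.82330134, -0.22467954, -0.46653972]), 'T': array([[ 0.87617101,  0.31096179, -0.36827587,  0.22295472],
       [-0.4818109 ,  0.58645916, -0.65109439, -0.48134868],
       [ 0.01351328,  0.74790936,  0.6636633 ,  0.6575953 ],
       [ 0.        ,  0.        ,  0.        ,  1.        ]])}
{'K': array([[576.19786729,   0.        , 320.43357288],
       [  0.        , 576.19786729, 238.87696963],
       [  0.        ,   0.        ,   1.        ]]), 'eye': array([0.29969259, 0.06831937, 1.28732898]), 'attitude': array([ 0.17097554, -0.17895674, -1.54918067]), 'T': array([[ 0.013823  ,  0.97506774, -0.22147648,  0.29969259],
       [-0.99988225,  0.01495552,  0.00343727,  0.06831937],
       [ 0.00666386,  0.22140289,  0.97515966,  1.28732898],
       [ 0.        ,  0.        ,  0.        ,  1.        ]])}
```

View pics/side0.png

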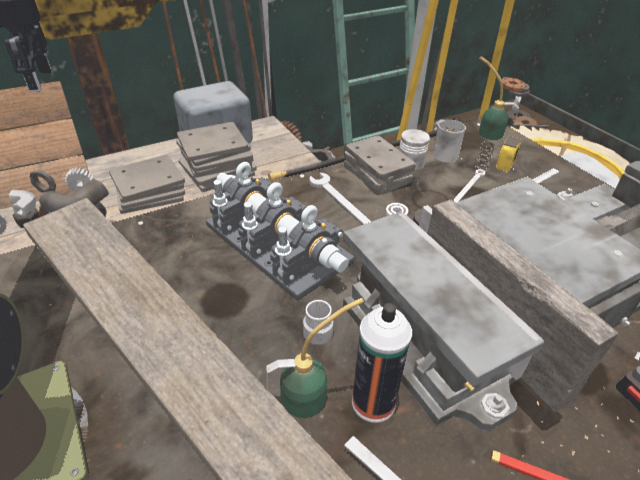

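View pics/top0.png

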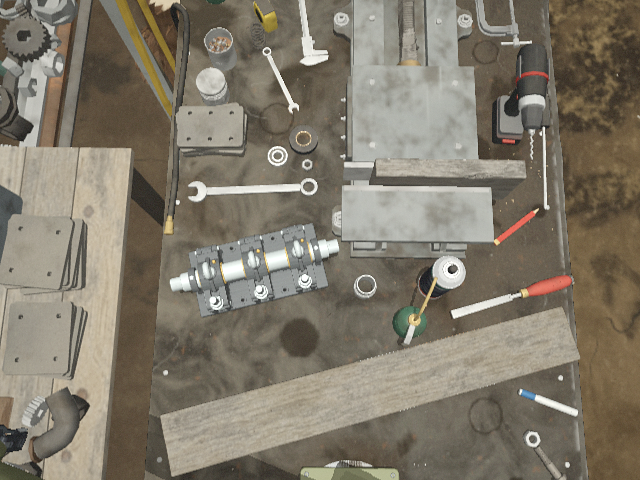

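The pictures show the stand with bolts at about (217,300), (261,291) and (305,281) in the top view; the eyes are at about (208,268), (253,258) and (296,248). I'll take the bolt ends and eyes from the depth map by their heights.

```bash
python3 - <<'E'
from h import *
for f,box in(('top0',(170,340,220,320)),('side0',(200,360,150,300))):
    P=cloud(f);m=np.zeros((480,640),np.uint8);u0,u1,v0,v1=box
    m[v0:v1,u0:u1]=(P[v0:v1,u0:u1,2]>0.121)
    n,l,s,c=cv2.connectedComponentsWithStats(m)
    for i in range(1,n):
        if s[i,4]>3:
            q=P[l==i];print(f,c[i].round(1),s[i,4],q.mean(0).round(4),q.min(0).round(3),q.max(0).round(3))
d=np.load('pics/top0.npz')['color'];cv2.imwrite('pics/c.png',cv2.resize(d[215:325,165:345,::-1],None,fx=4.4,fy=4.4,interpolation=3))
E
```

```text
top0 [297.1 247.8] 90 [0.5411 0.1114 0.1398] [0.526 0.103 0.122] [0.558 0.121 0.149]
top0 [251.8 258.8] 98 [0.517  0.2027 0.1393] [0.502 0.195 0.121] [0.535 0.211 0.15 ]
top0 [206.  269.8] 104 [0.493  0.2941 0.1385] [0.478 0.287 0.121] [0.51  0.303 0.149]
top0 [304.1 277. ] 44 [0.4828 0.0964 0.1289] [0.477 0.09  0.124] [0.49  0.103 0.135]
top0 [258.6 288.1] 46 [0.4589 0.1878 0.1286] [0.452 0.181 0.124] [0.466 0.195 0.134]
top0 [212.5 299.4] 49 [0.4348 0.2795 0.1287] [0.427 0.272 0.122] [0.442 0.288 0.135]
side0 [242.7 168.4] 149 [0.4933 0.2938 0.1336] [0.478 0.287 0.121] [0.51  0.302 0.146]
side0 [217.1 183.2] 53 [0.4346 0.2791 0.1264] [0.428 0.273 0.121] [0.443 0.287 0.132]
side0 [273.9 189.4] 170 [0.5173 0.202  0.1334] [0.501 0.195 0.121] [0.536 0.211 0.146]
side0 [247.6 205.4] 54 [0.4582 0.1872 0.1273] [0.451 0.18  0.122] [0.467 0.197 0.131]
side0 [308.6 212.9] 187 [0.5406 0.1102 0.1333] [0.526 0.104 0.121] [0.56  0.118 0.145]
side0 [282.  230.7] 66 [0.4821 0.0954 0.127 ] [0.476 0.089 0.122] [0.489 0.105 0.131]
side0 [352.7 239.4] 365 [0.5633 0.0035 0.1455] [ 0.556 -0.026  0.129] [0.587 0.025 0.152]
```

View pics/c.png

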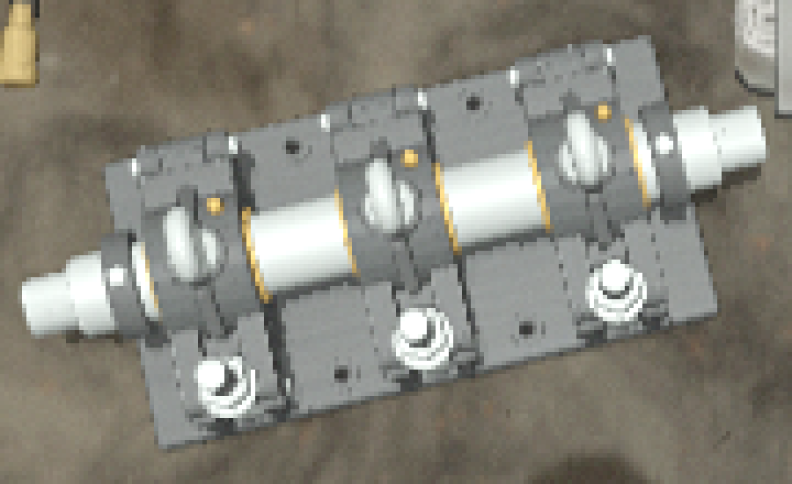

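The heights and sizes check out: bolt ends at 0.129 m, eye tops at 0.146 m, 95 mm pitch, stand yaw about 14.7°. Next I turn the tool so its y lies along the shaft, close the fingers and go towards bolt 1.

Emit:
{"method": "arm_command", "body": {"targets": [[[0, 0, 0], [0, 0, -0.91], 0], [[0, 0, 0], [0, 0, -0.91], 0], [[0, 0, 0], [0, 0, -0.91], 0], [[0, 0, 0], [0, 0, -0.91], 0], [[0, 0, 0], [0, 0, -0.91], 0], [[0, 0, 0], [0, 0, -0.91], 0], [[-0.42, -0.95, 0], [0, 0, 0], 0], [[-0.42, -0.95, 0], [0, 0, 0], 0], [[-0.42, -0.95, 0], [0, 0, 0], 0], [[-0.42, -0.95, 0], [0, 0, 0], 0], [[-0.42, -0.95, 0], [0, 0, 0], 0], [[-0.42, -0.95, 0], [0, 0, 0], 0]]}}

```text
clock: 1.3
ee_pos: [0.3187, 0.4703, 0.2387]
tool_rot: [0.401, -3.115, 0.001]
force: [0.2, -0.0, 0.1]
opening: 0.001
grasp_force: 0.0
```

```bash
cat >> h.py <<'E'
sx=np.array([.967,.2536,0]);sy=np.array([-.2536,.967,0])
B=np.array([[.4347,.2793,.13],[.4586,.1875,.13],[.4825,.0960,.13]]);EY=np.array([[.493,.294,.128],[.517,.2023,.128],[.541,.111,.128]])
def go(t):
    o=bot.get_obs();M=R.from_rotvec(o['tool_rot']).as_matrix();want=np.stack([-sx,sy,[0,0,-1]],1)
    print('t',round(o['clock'],2),'pos',o['ee_pos'].round(4),'shift units',(M.T@(np.array(t)-o['ee_pos'])/.03).round(2),'turn units',(np.degrees(R.from_matrix(M.T@want).as_rotvec())/6).round(2),'F',o['force'].round(1),'op',round(o['opening'],3))
def gap(i,z=.123): return np.r_[(B[i]+.0255*sx)[:2],z]
E
python3 -c "
from h import *
go(gap(0))"
```

```text
t 1.3 pos [0.3187 0.4703 0.2387] shift units [-2.98 -7.13  3.86] turn units [-0.01 -0.01 -0.  ] F [ 0.2 -0.   0.1] op 0.001
```

Emit:
{"method": "arm_command", "body": {"targets": [[[-0.37, -0.89, 0], [0, 0, 0], 0], [[-0.37, -0.89, 0], [0, 0, 0], 0], [[-0.37, -0.89, 0], [0, 0, 0], 0], [[-0.37, -0.89, 0], [0, 0, 0], 0], [[-0.37, -0.89, 0], [0, 0, 0], 0], [[-0.37, -0.89, 0], [0, 0, 0], 0], [[-0.37, -0.89, 0], [0, 0, 0], 0], [[-0.37, -0.89, 0], [0, 0, 0], 0], [[0, 0, 0.7], [0, 0, 0], 0], [[0, 0, 0.7], [0, 0, 0], 0], [[0, 0, 0], [0, 0, 0], 0]]}}

```text
clock: 2.4
ee_pos: [0.4563, 0.286, 0.1933]
tool_rot: [0.399, -3.109, 0.004]
force: [-0.5, -0.1, -0.8]
opening: -0.002
grasp_force: 0.0
```

```bash
python3 -c "
from h import *
go(gap(0));snap('side','s1');snap('wrist','w1')
d=np.load('pics/s1.npz')['color'][100:280,180:400,::-1];cv2.imwrite('pics/s1c.png',cv2.resize(d,None,fx=3,fy=3))"
```

```text
t 2.4 pos [0.4563 0.286  0.1933] shift units [-0.11 -0.03  2.34] turn units [-0.01 -0.07 -0.01] F [-0.5 -0.1 -0.8] op -0.002
```

View pics/s1c.png

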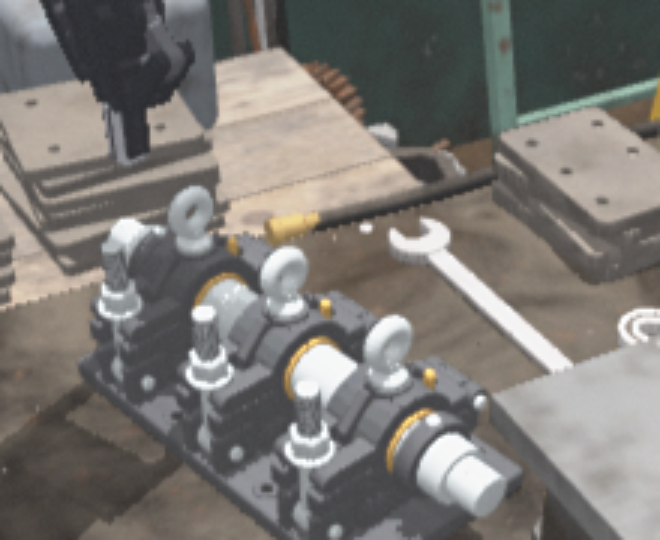

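The enlarged view shows the closed fingers at (130,155), above the gap between bolt 1 (115,250) and its eye (190,215). Going down into the gap.

Emit:
{"method": "arm_command", "body": {"targets": [[[0, 0, 0.6], [0, 0, 0], 0], [[0, 0, 0.6], [0, 0, 0], 0], [[0, 0, 0.6], [0, 0, 0], 0], [[0, 0, 0.55], [0, 0, 0], 0], [[0, 0, 0], [0, 0, 0], 0], [[0, 0, 0], [0, 0, 0], 0]]}}

```text
clock: 3.1
ee_pos: [0.4588, 0.2879, 0.1281]
tool_rot: [-0.401, 3.115, 0.001]
force: [0.4, -0.1, 0.6]
opening: 0.001
grasp_force: 0.0
```

```bash
python3 -c "
from h import *
go(gap(0))"
```

```text
t 3.1 pos [0.4588 0.2879 0.1281] shift units [ 0.   -0.07  0.17] turn units [ 0.    0.01 -0.  ] F [ 0.4 -0.1  0.6] op 0.001
```

Emit:
{"method": "arm_command", "body": {"targets": [[[0.12, -0.04, 0.1], [0, 0, 0], 0], [[0.1, -0.03, 0], [0, 0, 0], 0], [[0.06, 0, 0], [0, 0, 0], 0], [[0.06, 0, 0], [0, 0, 0], 0]]}}

```text
clock: 3.5
ee_pos: [0.4527, 0.2842, 0.1256]
tool_rot: [-0.399, 3.104, 0.005]
force: [17.0, 6.3, -8.9]
opening: -0.002
grasp_force: 8.1
```

18 N of resistance and no movement, so bolt 1 is tight. Back off, rise and go to bolt 2.

Emit:
{"method": "arm_command", "body": {"targets": [[[-0.2, 0, 0], [0, 0, 0], 0], [[-0.14, 0, 0], [0, 0, 0], 0], [[0, 0, -0.6], [0, 0, 0], 0], [[0, 0, -0.8], [0, 0, 0], 0], [[0, -0.7, 0], [0, 0, 0], 0], [[0, -0.8, 0], [0, 0, 0], 0], [[0, -0.8, 0], [0, 0, 0], 0], [[0, -0.8, 0], [0, 0, 0], 0], [[0, 0, 0], [0, 0, 0], 0], [[0, 0, 0], [0, 0, 0], 0]]}}

```text
clock: 4.5
ee_pos: [0.4823, 0.1953, 0.166]
tool_rot: [0.399, -3.116, -0.001]
force: [0.2, 1.3, -1.1]
opening: -0.0
grasp_force: 0.0
```

```bash
python3 -c "
from h import *
go(gap(1))
snap('side','s2')
P=cloud('s2')[150:300,200:360].reshape(-1,3)
for b in B:
    q=P[(np.linalg.norm(P[:,:2]-b[:2],axis=1)<.02)&(P[:,2]>.12)&(P[:,2]<.14)];print(len(q),q.mean(0).round(4))"
```

```text
t 4.5 pos [0.4823 0.1953 0.166 ] shift units [-0.02 -0.05  1.43] turn units [ 0.   -0.   -0.02] F [ 0.2  1.3 -1.1] op -0.0
56 [0.4345 0.2791 0.126 ]
61 [0.458  0.1871 0.1266]
67 [0.4821 0.0953 0.1266]
```

Emit:
{"method": "arm_command", "body": {"targets": [[[0, -0.04, 0.7], [0, 0, 0], 0], [[0, 0, 0.65], [0, 0, 0], 0], [[0, 0, 0], [0, 0, 0], 0], [[0.1, 0, 0], [0, 0, 0], 0], [[0.1, 0, 0], [0, 0, 0], 0], [[0.06, 0, 0], [0, 0, 0], 0], [[0.06, 0, 0], [0, 0, 0], 0]]}}

```text
clock: 5.25
ee_pos: [0.4738, 0.1921, 0.1265]
tool_rot: [-0.401, 3.114, 0.001]
force: [0.7, 0.5, 0.7]
opening: 0.002
grasp_force: 0.2
```

Emit:
{"method": "arm_command", "body": {"targets": [[[0.06, 0, 0], [0, 0, 0], 0], [[0.06, 0, 0], [0, 0, 0], 0]]}}

```text
clock: 5.45
ee_pos: [0.47, 0.1909, 0.1257]
tool_rot: [-0.401, 3.115, 0.0]
force: [-0.3, -0.4, 0.1]
opening: 0.001
grasp_force: 0.1
```

The finger is past the contact point with almost no force, so bolt 2 looks slack. I'll push it on out.

Emit:
{"method": "arm_command", "body": {"targets": [[[0.2, 0, 0], [0, 0, 0], 0], [[0.25, 0, 0], [0, 0, 0], 0], [[0.25, 0, 0], [0, 0, 0], 0], [[0.25, 0, 0], [0, 0, 0], 0], [[0.25, 0, 0], [0, 0, 0], 0], [[0.2, 0, 0], [0, 0, 0], 0], [[0, 0, 0], [0, 0, 0], 0], [[0, 0, -0.7], [0, 0, 0], 0], [[0, 0, -0.7], [0, 0, 0], 0]]}}

```text
clock: 6.35
ee_pos: [0.4288, 0.1801, 0.1671]
tool_rot: [0.401, -3.114, 0.0]
force: [0.0, 0.7, 0.3]
opening: 0.003
grasp_force: 0.0
```

```bash
python3 -c "
from h import *
go(gap(2));snap('side','s3')
d=np.load('pics/s3.npz')['color'][100:300,180:400,::-1];cv2.imwrite('pics/s3c.png',cv2.resize(d,None,fx=3,fy=3))"
```

```text
t 6.35 pos [0.4288 0.1801 0.1671] shift units [-1.88 -3.16  1.47] turn units [-0.   -0.02 -0.01] F [0.  0.7 0.3] op 0.003
```

View pics/s3c.png

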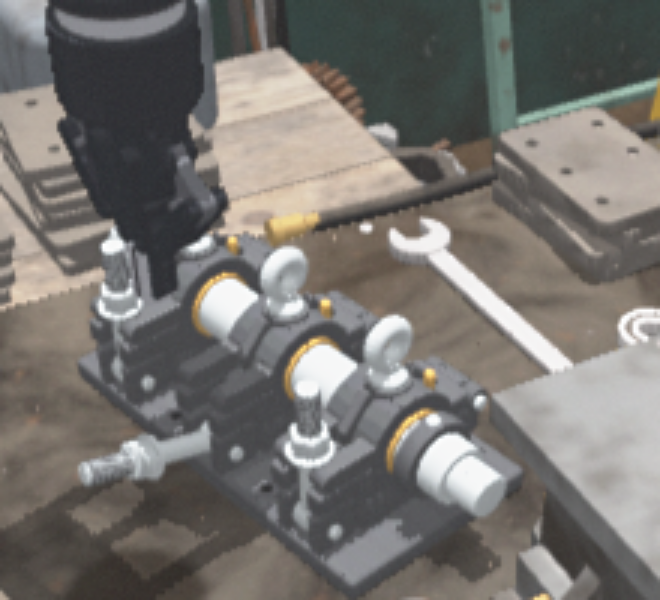

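Bolt 2 has dropped to its stop (its end is at (85,470)), while bolts 1 and 3 are upright. Now bolt 3.

Emit:
{"method": "arm_command", "body": {"targets": [[[-0.47, -0.79, 0], [0, 0, 0], 0], [[-0.47, -0.79, 0], [0, 0, 0], 0], [[-0.47, -0.79, 0], [0, 0, 0], 0], [[-0.47, -0.79, 0], [0, 0, 0], 0], [[0, 0, 0], [0, 0, 0], 0], [[0, 0, 0], [0, 0, 0], 0]]}}

```text
clock: 7.0
ee_pos: [0.5078, 0.1026, 0.1668]
tool_rot: [0.399, -3.115, -0.001]
force: [-0.1, -0.4, -0.8]
opening: 0.004
grasp_force: 0.0
```

```bash
python3 -c "
from h import *
go(gap(2))"
```

```text
t 7.0 pos [0.5078 0.1026 0.1668] shift units [ 0.02 -0.    1.46] turn units [ 0.01 -0.01 -0.02] F [-0.1 -0.4 -0.8] op 0.004
```

Emit:
{"method": "arm_command", "body": {"targets": [[[0.02, 0, 0.7], [0, 0, 0], 0], [[0, 0, 0.65], [0, 0, 0], 0], [[0, 0, 0], [0, 0, 0], 0], [[0.1, 0, 0], [0, 0, 0], 0], [[0.1, 0, 0], [0, 0, 0], 0], [[0.06, 0, 0], [0, 0, 0], 0], [[0.05, 0, 0], [0, 0, 0], 0]]}}

```text
clock: 7.7
ee_pos: [0.5007, 0.1012, 0.1284]
tool_rot: [-0.399, 3.107, 0.002]
force: [10.4, 5.1, -6.0]
opening: -0.0
grasp_force: 5.4
```

Bolt 3 resists with 12 N, so it is tight. All three have been tapped. Back off, rise, and go over eye 2 with the fingers opening.

Emit:
{"method": "arm_command", "body": {"targets": [[[-0.17, 0, 0], [0, 0, 0], 0], [[-0.14, 0, 0], [0, 0, 0], 0], [[0, 0, -0.7], [0, 0, 0], 0], [[0, 0, -0.8], [0, 0, 0], 0], [[0, 0, -0.8], [0, 0, 0], 0.6], [[-0.28, 0.75, 0], [0, 0, 0], 0.6], [[-0.28, 0.79, 0], [0, 0, 0], 0.6], [[-0.28, 0.79, 0], [0, 0, 0], 0.6], [[-0.28, 0.79, 0], [0, 0, 0], 0.6], [[0, 0, 0], [0, 0, 0], 0.6], [[0, 0, 0], [0, 0, 0], 0.6]]}}

```text
clock: 8.8
ee_pos: [0.516, 0.2018, 0.1958]
tool_rot: [0.403, -3.115, 0.001]
force: [-0.1, -0.4, 0.2]
opening: 0.602
grasp_force: 0.0
```

```bash
python3 -c "
from h import *
go([.518,.2025,.122]);snap('side','s4');snap('top','t4')
P=cloud('s4')[150:300,200:360].reshape(-1,3)
for b in B:
    q=P[(np.linalg.norm(P[:,:2]-b[:2],axis=1)<.02)&(P[:,2]>.12)&(P[:,2]<.14)];print(len(q),q.mean(0).round(4))
d=np.load('pics/s4.npz')['color'][100:300,180:400,::-1];cv2.imwrite('pics/s4c.png',cv2.resize(d,None,fx=3,fy=3))
th=np.arange(0,1.11,.1);x=-56*np.cos(th)+62*np.sin(th);z=62*np.cos(th)+56*np.sin(th)
print(np.c_[th,x+56,z-62].round(1).tolist())"
```

```text
t 8.8 pos [0.516  0.2018 0.1958] shift units [-0.07  0.01  2.46] turn units [-0.01 -0.01  0.01] F [-0.1 -0.4  0.2] op 0.602
52 [0.4345 0.2792 0.1266]
0 [nan nan nan]
71 [0.4819 0.0952 0.1266]
[[0.0, 0.0, 0.0], [0.1, 6.5, 5.3], [0.2, 13.4, 9.9], [0.3, 20.8, 13.8], [0.4, 28.6, 16.9], [0.5, 36.6, 19.3], [0.6, 44.8, 20.8], [0.7, 53.1, 21.5], [0.8, 61.5, 21.4], [0.9, 69.8, 20.4], [1.0, 77.9, 18.6], [1.1, 85.9, 16.0]]<string>:6: RuntimeWarning: Mean of empty slice.
  ret = um.true_divide(
```

View pics/s4c.png

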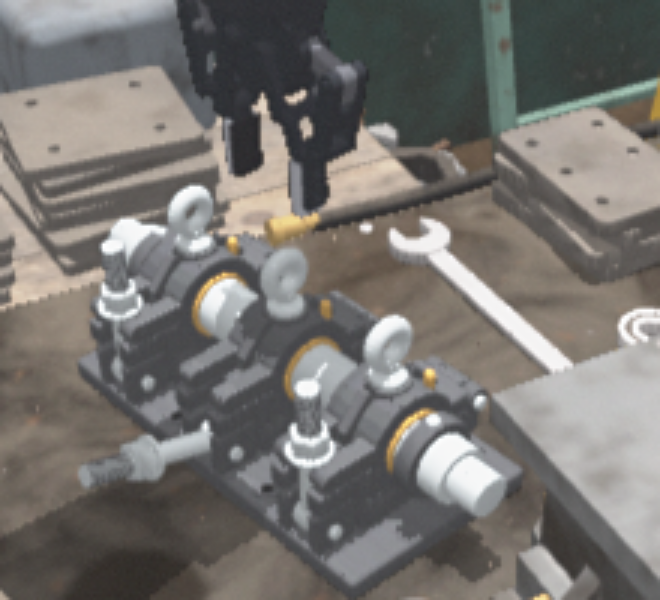

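The open fingers at (240,160) and (310,190) are above eye 2 at (283,280), and bolts 1 and 3 still stand where they were. Going down and gripping.

Emit:
{"method": "arm_command", "body": {"targets": [[[-0.05, 0, 0.6], [0, 0, 0], 0.6], [[0, 0, 0.6], [0, 0, 0], 0.6], [[0, 0, 0.6], [0, 0, 0], 0.6], [[0, 0, 0.58], [0, 0, 0], 0.6], [[0, 0, 0], [0, 0, 0], 0.6], [[0, 0, 0], [0, 0, 0], 0], [[0, 0, 0], [0, 0, 0], 0], [[0, 0, 0], [0, 0, 0], 0], [[0, 0, 0], [0, 0, 0], 0], [[0, 0, 0], [0, 0, 0], 0]]}}

```text
clock: 9.9
ee_pos: [0.5176, 0.2053, 0.1263]
tool_rot: [-0.4, 3.114, 0.011]
force: [-3.7, 11.1, 1.9]
opening: 0.119
grasp_force: 60.4
```

```bash
python3 - <<'E'
from h import *
go([.518,.2025,.124]); o=bot.get_obs(); print(o['grasp_force'],o['joint_positions'].round(2))
# arc: grasp point 11 mm behind TCP; turn tool about +y by th/2
d=0.1;g0=np.array([-.056,.069]) # approx grasp rel. hinge (x,z)
def pose(th):
    g=np.array([g0[0]*np.cos(th)+g0[1]*np.sin(th),g0[1]*np.cos(th)-g0[0]*np.sin(th)]);b=th/2
    return g+.011*np.array([-np.sin(b),-np.cos(b)]),b
for k in range(12):
    p,b=pose(k*d);q,_=pose(k*d+d);D=q-p
    tx=np.array([-np.cos(b),np.sin(b)]);tz=np.array([-np.sin(b),-np.cos(b)])
    print(round(k*d+d,1),(np.array([D@tx,D@tz])/.03).round(2),'ay',round(np.degrees(d/2)/6,2))
E
```

```text
t 9.9 pos [0.5176 0.2053 0.1263] shift units [ 0.01 -0.09  0.08] turn units [ 0.06  0.03 -0.01] F [-3.7 11.1  1.9] op 0.119
60.39028465747833 [ 0.28  0.02  1.96  0.01  1.16 -1.55]
0.1 [-0.22 -0.18] ay 0.48
0.2 [-0.23 -0.16] ay 0.48
0.3 [-0.24 -0.15] ay 0.48
0.4 [-0.24 -0.14] ay 0.48
0.5 [-0.25 -0.12] ay 0.48
0.6 [-0.26 -0.11] ay 0.48
0.7 [-0.26 -0.1 ] ay 0.48
0.8 [-0.27 -0.08] ay 0.48
0.9 [-0.27 -0.07] ay 0.48
1.0 [-0.27 -0.05] ay 0.48
1.1 [-0.28 -0.04] ay 0.48
1.2 [-0.28 -0.02] ay 0.48
```

Gripped: 60 N at about 10 mm opening. Lift along the arc, turning the tool by half the cap's angle.

Emit:
{"method": "arm_command", "body": {"targets": [[[-0.11, 0.05, -0.09], [0, 0.24, 0], 0], [[-0.11, 0.03, -0.09], [0, 0.24, 0], 0], [[-0.115, 0, -0.08], [0, 0.24, 0], 0], [[-0.115, 0, -0.08], [0, 0.24, 0], 0], [[-0.12, 0, -0.075], [0, 0.24, 0], 0], [[-0.12, 0, -0.075], [0, 0.24, 0], 0]]}}

```text
clock: 10.5
ee_pos: [0.5334, 0.2096, 0.1378]
tool_rot: [0.38, -2.954, 0.029]
force: [-13.1, -1.9, 3.4]
opening: 0.123
grasp_force: 60.2
```

Emit:
{"method": "arm_command", "body": {"targets": [[[-0.12, 0, -0.07], [0, 0.24, 0], 0], [[-0.12, 0, -0.07], [0, 0.24, 0], 0], [[-0.125, 0, -0.06], [0, 0.24, 0], 0], [[-0.125, 0, -0.06], [0, 0.24, 0], 0], [[-0.13, 0, -0.055], [0, 0.24, 0], 0], [[-0.13, 0, -0.055], [0, 0.24, 0], 0], [[0, 0, 0], [0, 0, 0], 0]]}}

```text
clock: 11.2
ee_pos: [0.5596, 0.2165, 0.1454]
tool_rot: [0.363, -2.812, 0.054]
force: [-8.3, -0.2, 5.0]
opening: 0.122
grasp_force: 60.8
```

```bash
python3 -c "
from h import *
o=bot.get_obs();print(o['joint_positions'].round(2),o['force'].round(1),o['ee_pos'].round(3));snap('side','s5')
d=np.load('pics/s5.npz')['color'][100:300,180:400,::-1];cv2.imwrite('pics/s5c.png',cv2.resize(d,None,fx=3,fy=3))"
```

```text
[ 0.28  0.27  1.67  0.01  1.51 -1.55] [-8.3 -0.2  5. ] [0.56  0.216 0.145]
```

View pics/s5c.png

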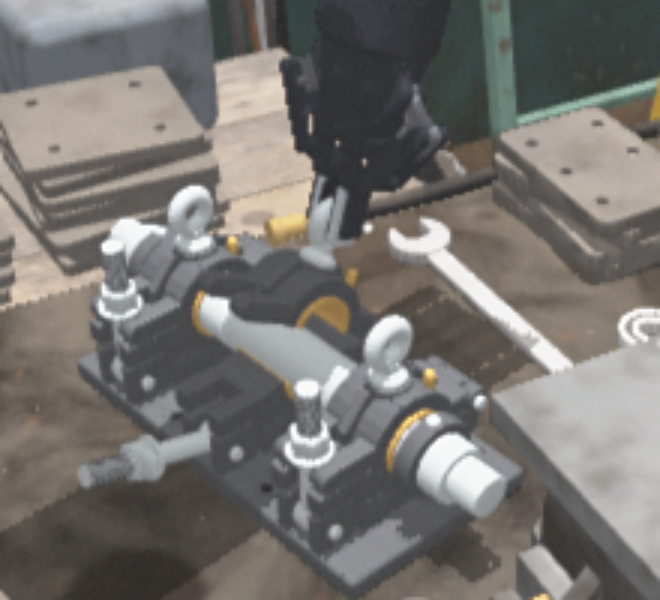

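Cap 2 is opening: its eye is in the fingers at (322,235) and the shaft is showing at (290,340). I'll keep going along the arc.

Emit:
{"method": "arm_command", "body": {"targets": [[[-0.13, 0, -0.05], [0, 0.24, 0], 0], [[-0.13, 0, -0.05], [0, 0.24, 0], 0], [[-0.135, 0, -0.04], [0, 0.24, 0], 0], [[-0.135, 0, -0.04], [0, 0.24, 0], 0], [[-0.135, 0, -0.035], [0, 0.24, 0], 0], [[-0.135, 0, -0.035], [0, 0.24, 0], 0], [[-0.135, 0, -0.025], [0, 0.24, 0], 0], [[-0.135, 0, -0.025], [0, 0.24, 0], 0], [[0, 0, 0], [0, 0, 0], 0]]}}

```text
clock: 12.15
ee_pos: [0.593, 0.2252, 0.1424]
tool_rot: [0.338, -2.617, 0.085]
force: [-3.9, 0.6, 5.9]
opening: 0.12
grasp_force: 59.1
```

```bash
python3 -c "
from h import *
o=bot.get_obs();M=R.from_rotvec(o['tool_rot']).as_matrix();g=o['ee_pos']-.011*M[:,2]
h=EY[1]+.056*sx;h[2]=.066;r=g-h;print('grasp rel hinge',r@sx,r[2],'angle',np.arctan2(69,-56)-np.arctan2(r[2],r@sx),o['force'].round(1),o['joint_positions'].round(2))
snap('side','s6')
d=np.load('pics/s6.npz')['color'][100:300,180:400,::-1];cv2.imwrite('pics/s6c.png',cv2.resize(d,None,fx=3,fy=3))"
```

```text
grasp rel hinge 0.028642123924244887 0.08602206640909604 angle 1.0031874878119043 [-3.9  0.6  5.9] [ 0.27  0.46  1.46  0.01  1.72 -1.55]
```

View pics/s6c.png

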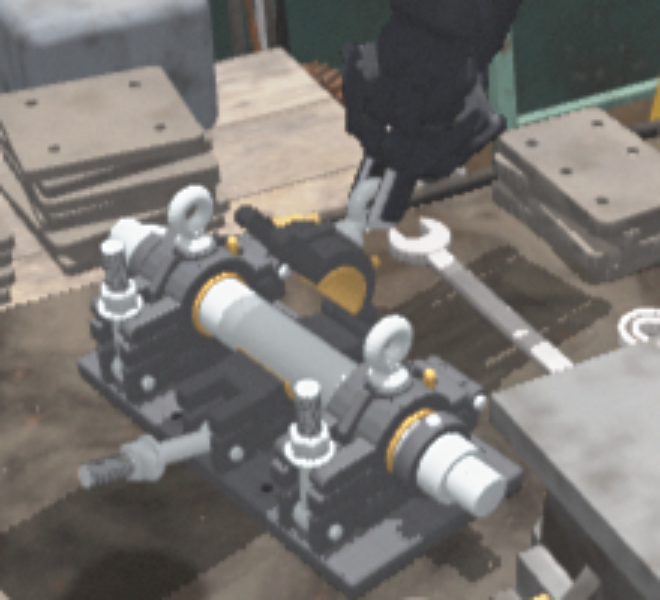

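Cap 2 stands well open: the ear is at (245,215) and the eye at (360,215) is in the fingers. I'll check the angle from depth.

```bash
python3 -c "
from h import *
h=EY[1]+.056*sx;h[2]=.066
P=cloud('s6')[150:290,220:330].reshape(-1,3);r=P-h;X=r@sx;Y=r@sy;Z=r[:,2]
m=(abs(Y)<.026)&(Z>.02)&(X<-.02)&(X>-.13)
i=np.argsort(-np.hypot(X[m],Z[m]))[:12];print(np.c_[X[m][i],Y[m][i],Z[m][i],np.degrees(np.arctan2(Z[m][i],-X[m][i]))].round(3))"
```

```text
[[-6.8000e-02  1.5000e-02  1.0700e-01  5.7567e+01]
 [-7.1000e-02  2.3000e-02  1.0500e-01  5.5798e+01]
 [-6.7000e-02 -2.2000e-02  1.0800e-01  5.8307e+01]
 [-6.8000e-02 -1.3000e-02  1.0600e-01  5.7290e+01]
 [-7.1000e-02 -1.9000e-02  1.0400e-01  5.5711e+01]
 [-7.2000e-02 -1.7000e-02  1.0400e-01  5.5275e+01]
 [-6.8000e-02  2.2000e-02  1.0600e-01  5.7458e+01]
 [-6.8000e-02 -1.8000e-02  1.0600e-01  5.7516e+01]
 [-7.2000e-02  1.4000e-02  1.0300e-01  5.5151e+01]
 [-6.8000e-02  1.8000e-02  1.0600e-01  5.7221e+01]
 [-7.0000e-02  1.3000e-02  1.0500e-01  5.6290e+01]
 [-7.0000e-02 -9.0000e-03  1.0500e-01  5.6438e+01]]
```

The ear is at 56°, less up to about 7° for its thickness, so the cap is open at least 49°. I'll go a little further for margin.

Emit:
{"method": "arm_command", "body": {"targets": [[[-0.135, 0, -0.02], [0, 0.24, 0], 0], [[-0.135, 0, -0.02], [0, 0.24, 0], 0], [[-0.1, 0, -0.01], [0, 0.24, 0], 0], [[0, 0, 0], [0, 0, 0], 0], [[0, 0, 0], [0, 0, 0], 0], [[0, 0, 0], [0, 0, 0], 0]]}}

```text
clock: 12.8
ee_pos: [0.6029, 0.2277, 0.1388]
tool_rot: [0.328, -2.544, 0.096]
force: [-3.3, 1.2, 5.8]
opening: 0.121
grasp_force: 60.2
```

```bash
python3 -c "
from h import *
o=bot.get_obs();print(o['force'].round(1),o['grasp_force'],abs(o['dq']).max())
snap('side','s7')
h=EY[1]+.056*sx;h[2]=.066
P=cloud('s7')[150:290,220:330].reshape(-1,3);r=P-h;X=r@sx;Y=r@sy;Z=r[:,2]
m=(abs(Y)<.026)&(Z>.02)&(X<-.02)&(X>-.13)
i=np.argsort(-np.hypot(X[m],Z[m]))[:12];a=np.degrees(np.arctan2(Z[m][i],-X[m][i]));print(a.mean(),a.min())
P=cloud('s7')[150:300,200:360].reshape(-1,3)
for b in B[[0,2]]:
    q=P[(np.linalg.norm(P[:,:2]-b[:2],axis=1)<.02)&(P[:,2]>.12)&(P[:,2]<.14)];print(len(q),q.mean(0).round(4))
d=np.abs(np.load('pics/s7.npz')['color'].astype(int)-np.load('pics/side0.npz')['color']).sum(2);print('can/sleeve/spray change',(d[290:420,260:420]>90).mean())"
```

```text
[-3.3  1.2  5.8] 60.19402742385864 0.0038134771750605433
64.19282184959081 62.057982077670445
53 [0.4345 0.2791 0.1264]
70 [0.4819 0.0951 0.1267]
can/sleeve/spray change 4.807692307692308e-05
```

The cap is now about 56–60° open and held steadily, with everything else unmoved, so I'm handing in.

```bash
python3 -c "
from station import bot
print(bot.close_job())"
```

```text
the job is handed in; nothing more can be done
None
```

Job handed in: I tapped all three bolts from left to right, the middle one was slack and swung out, and its cap is held open at roughly 55–60° by its eye; the other two bolts, the oil can, the sleeve and the spray can show no movement in the camera, and the arm stayed clear of the wrench.

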